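# Set and lock the parrot's treat dispenser

## Task

Turn the clear cap of the green treat dispenser by its grip bar until its open slice is centred over the well that holds the wooden cube. Then push the round lock button on the dispenser's side lug down as far as it goes, let go, and leave the things standing around the dispenser where they are.

Things in the scene. Friction and masses are not known exactly. Their poses are not given: they have to be found in the camera images.
- dispenser: Green plastic treat dispenser, fixed: square housing 176 x 176 mm, 55 tall; origin at the centre of its underside, below the cap's axis. In its top three round wells, 54 mm wide, 45 deep, centred 50 mm from the axis towards its +x, +y, -y; towards -x it is blank (closed place). On the -y side a lug 60 mm wide, 55 tall, reaching 154 mm from the axis, carries the lock button.
- cap_grip (a point): On the cap's vertical turning axis at grip height: 26 mm above the cap's upper face, 88 above the rack. Here stands a green grip bar 70 mm long, 18 thick, rising 42 mm above the cap's face. The point turns with the cap: x runs along the bar towards the open slice, y across the bar, z up.
- cap_opening (a point): Middle of the cap's open slice, 50 mm from the axis along the cap's x, level with the cap's upper face, 62 mm above the rack. The cap is a clear disc 172 mm across, 5 thick, with one 70 degree slice cut out, edged on both sides by low green ribs (3 mm above the face, starting 26 mm from the axis).
- cap (a joint): Turning angle of the cap in rad, growing counter-clockwise seen from above; 0 = open slice over the closed place (dispenser's -x side). Stops at -6.3 and 6.3; friction about 0.1 N m; it stays where it is left.
- cube_center (a point): Centre of the wooden cube, 36 mm a side, lying loose in one of the three wells (which one varies), its centre 28 mm above the rack. The other wells hold a wooden ball of 42 mm diameter and a wooden hoop of 46 mm outer diameter.
- lock_top (a point): Centre of the top face of the lock button, a green round plunger of 36 mm diameter on the lug, 125 mm from the cap's axis; when up it is 71 mm above the rack, fully down 61 mm. Its friction is about 4 N and it has no spring: it stays where it is pushed.
- lock (a joint): How far the lock button is pushed down, in m: 0 up, 0.010 fully down. It does not change how the cap turns.
- tile_center (a point): Centre of a white ceramic perch tile, 110 x 110 x 10 mm, with a ceramic rod 14 mm thick along its top; bystander.
- tube_center (a point): Centre of a clear acrylic tube standing upright, 48 mm diameter, 130 mm tall; bystander.
- chew_ring_center (a point): Centre of a pink silicone chew ring lying flat, 84 mm diameter, 16 mm thick; bystander.

How it is judged:
By the outcome, as a careful person would: the job done as asked, in the order asked, and still so for the second after the job is handed in, with the robot touching nothing.
It also fails if it takes over 67 s, if anything falls off the work surface, if the arm or the gripper's body presses on something with over 40 N, if the wrist force passes 120 N, or if a joint passes its speed limit or range.

## Robot

A 6-joint arm with a two-finger parallel gripper is mounted at the origin on the work surface. World frame = base frame: x ahead of the robot, y to its left, z up, the work surface at z = 0. Lengths are in m, angles in rad, forces in N, time in s.
With the tool pointing down it reaches from about 0.325 to 0.85 m from the base axis. Payload 4.4 kg.
Tool frame: the origin (TCP) lies on the mounting face of the last link; the fingertips stand 199 mm ahead of it and the grasp point (between the pads) lies ahead of it (grasp_offset is the z of the grasp point in the tool frame, in m); z points along the fingers, y is the direction in which the jaws open and shut (so a half turn about z gives the same grasp; the last joint's range is limited). The gripper opens to 94 mm and grips with 3 to 60 N. Pads are 16 mm wide; open, the fingers measure 119 mm over their backs; the gripper's body (75 mm by 177 mm) begins 78 mm behind the grasp point.
Start: joints at [-1.294, 0.207, 1.542, -0, 1.393, -0.15], TCP at [0.239, -0.523, 0.405] pointing down, gripper open.
Joint ranges: [-2.73, 2.73], [-0.86, 2.22], [0.23, 2.46], [-1.11, 4.25], [0.08, 2.63], [-2.82, 2.82]. Speed limits (rad/s): [2.79, 2.79, 3.14, 3.14, 3.14, 3.14].

## Interface

Orientations are given as a rotation vector (axis times angle).
In Python, from plant import get_state, capture, camera_model, finish_job, grasp_offset gives the robot as it stands.
- The arm moves only by the tool carry_out, never from a script. Its argument "deltas" is a list that holds one entry, the list of rows, each a list of 7 numbers: the shift along the tool's x, y, z in mm, then the turn, a rotation vector about the tool's x, y, z in degrees, then the closure, from 0 (fully open) to 1 (shut). A call has exactly 5 rows; each row is the pose to reach, as a shift and turn from the pose commanded when the call began, along the tool's axes at that moment; what a row does not reach only later rows make up. A row lasts 1/10 s, in which the tool goes at most 50 mm and 8.59 degrees, less where a joint would pass 70% of its speed; a pose out of reach is approached as far as the arm can. A call with a gripper value outside its range is refused whole. The fingers move at their own pace and stop on an object; "grip_force" is the grip in N (left out, the last holds). Time passes only in rows, so rows that repeat a pose let the fingers close, or fill a call up. It gives the time, the measured TCP pose, the force and the opening at its end, in the units of the state.
- get_state(): the state, without advancing time (a new reading comes with each control period).
- capture(name): name is "scene" or "top" or "wrist"; returns the picture (480x640x3 uint8, blue, green, red); there is no depth.
- camera_model(name): a dict with "fov_y" (degrees; the focal length in pixels is half the picture's height over the tangent of half this angle, whatever the lens; pixels are square), "cx", "cy" (the principal point, pixels), "k1" (the pictures are not rectified: a ray, as slopes to the right and down, at radius r is drawn at 1 + k1 r^2 times it, then the intrinsics apply), "extrinsics" (4x4, takes a point from camera to world coordinates); the wrist camera has in their place "tool_from_camera" (4x4, takes a point from camera to tool coordinates, whose origin is the TCP and whose axes are the flange's). Camera axes: x right, y up, looking along -z (the intrinsics and any distortion apply to the point x, -y, -z); pixel columns grow to the right and rows downward; lengths in m; the calibration is good to about 2 mm. A picture is of the moment at which its call begins: read the wrist's pose just before it. camera_model takes no time and is no camera call.
- finish_job(): hands the job in, once; it reports no verdict.
The state is a dict: "clock": time; "joints": joint angles; "joint_vel": joint speeds; "tau": joint torques, N m; "eef_pos": TCP position; "eef_rot": TCP orientation; "force": force on the tool from outside, world axes, zero at the start; "moment": the same for the moment, N m; "finger_gap": finger opening in m.
Only numpy, scipy, OpenCV 4.12 (cv2) and the standard library are available. Lean on these libraries where they do the work, as an engineer would, in place of code of your own. Each camera call takes 0.05 s, during which the arm holds its last target.

## Working session

There is one attempt and no reset: what is moved stays moved. The work goes in short steps, Python scripts to look and compute and a tool call to move; the robot and the scene stay as the last step left them, time stands still between calls to the robot, and variables do not carry over. Pictures are saved under pics/ and viewed, and the job is handed in when it is done.

Besides the shell and the picture viewer there is one more tool, called after "Call:" by a JSON object that holds its "api" and its "payload", one argument or row to a line. carry_out: Moves the arm, as the interface text tells. Its arguments: {"type":"object","properties":{"deltas":{"type":"array","items":{"type":"array","items":{"type":"array","items":{"type":"number"}}}},"grip_force":{"type":"number"}},"required":["deltas"]}

```bash
ls; mkdir -p pics; python3 - <<'E'
from plant import *
import cv2
for n in ("scene","top"):
    cv2.imwrite(f"pics/{n}0.png",capture(n)); print(n,camera_model(n))
print(camera_model("wrist"))
cv2.imwrite("pics/wrist0.png",capture("wrist"))
print(get_state(), grasp_offset if not callable(grasp_offset) else grasp_offset())
E
```

```text
pics
scene {'fov_y': 51.80846013787012, 'cx': 318.73315717037207, 'cy': 238.63098036587348, 'k1': -0.13570746620734916, 'extrinsics': array([[-0.27036336, -0.82291967,  0.49970679,  1.14424636],
       [ 0.96273063, -0.22714753,  0.14681192,  0.17375835],
       [-0.00730725,  0.52077559,  0.85366234,  1.12635715],
       [ 0.        ,  0.        ,  0.        ,  1.        ]])}
top {'fov_y': 52.73855958555675, 'cx': 315.1090445708134, 'cy': 234.98224250015986, 'k1': 0.038461793009842246, 'extrinsics': array([[-0.00638928,  0.99387723, -0.11030512,  0.43988078],
       [-0.99980197, -0.00842815, -0.01802751, -0.00503598],
       [-0.0188468 ,  0.11016809,  0.99373426,  1.01030844],
       [ 0.        ,  0.        ,  0.        ,  1.        ]])}
{'fov_y': 66.48190810691182, 'cx': 321.4055937251694, 'cy': 244.3203608421869, 'k1': 0.021770924480655943, 'tool_from_camera': array([[ 1.91831181e-03,  9.60562920e-01,  2.78056102e-01,
         8.17589764e-02],
       [ 9.99998089e-01, -1.94769640e-03, -1.70552643e-04,
        -2.31471161e-04],
       [ 3.77742325e-04,  2.78055898e-01, -9.60564821e-01,
         2.09483500e-02],
       [ 0.00000000e+00,  0.00000000e+00,  0.00000000e+00,
         1.00000000e+00]])}
{'clock': 0.15, 'joints': array([-1.29350442e+00,  2.07235494e-01,  1.54261417e+00,  1.56532344e-06,
        1.39350485e+00, -1.50532065e-01]), 'joint_vel': array([ 0.00104839, -0.00215534, -0.004942  , -0.00107916, -0.0010973 ,
        0.00302266]), 'tau': array([ 2.51071615e-04, -3.71315539e+01, -2.81811708e+01,  6.97863288e-02,
        3.27689562e-02, -1.05561237e-04]), 'eef_pos': array([ 0.23845907, -0.52291775,  0.40375638]), 'eef_rot': array([-3.06827103e+00, -6.66537199e-01,  1.72776508e-04]), 'force': array([0.49076866, 0.70940791, 1.03764598]), 'moment': array([-0.00886519,  0.03632643,  0.01706322]), 'finger_gap': 0.09405279585700707} 0.1804
```

View pics/scene0.png

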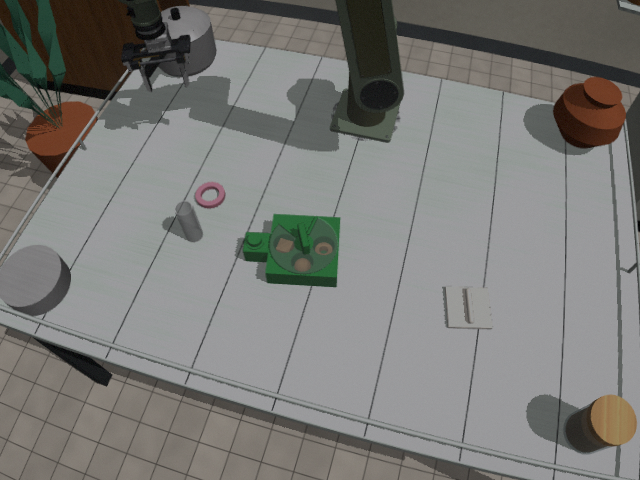

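View pics/top0.png

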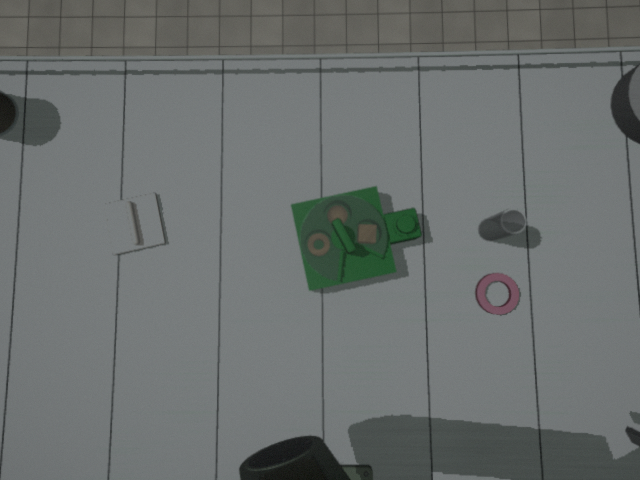

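The top view shows the dispenser centred near (345,237) with its lug to the right (about (405,225)). The cube appears to be at (367,233), the ball at (338,213) and the hoop at (319,243). I'll zoom in to check.

```bash
python3 - <<'E'
import cv2, numpy as np
t=cv2.imread("pics/top0.png")[170:310,270:440]; s=cv2.imread("pics/scene0.png")[200:300,230:355]
t=cv2.resize(t,None,fx=4.5,fy=4.2 if 0 else 4.25,interpolation=cv2.INTER_CUBIC)
t=np.clip(t.astype(float)*1.8,0,255).astype(np.uint8)
cv2.imwrite("pics/topz.png",t)
s=cv2.resize(s,None,fx=6,fy=6,interpolation=cv2.INTER_CUBIC);s=np.clip(s.astype(float)*1.6,0,255).astype(np.uint8)
cv2.imwrite("pics/scenez.png",s)
E
```

```text
(no output)
```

View pics/topz.png

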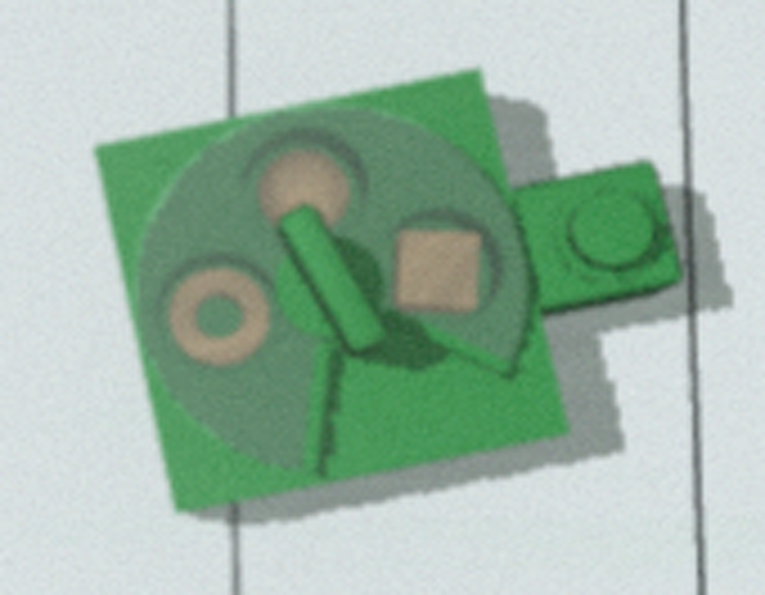

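View pics/scenez.png

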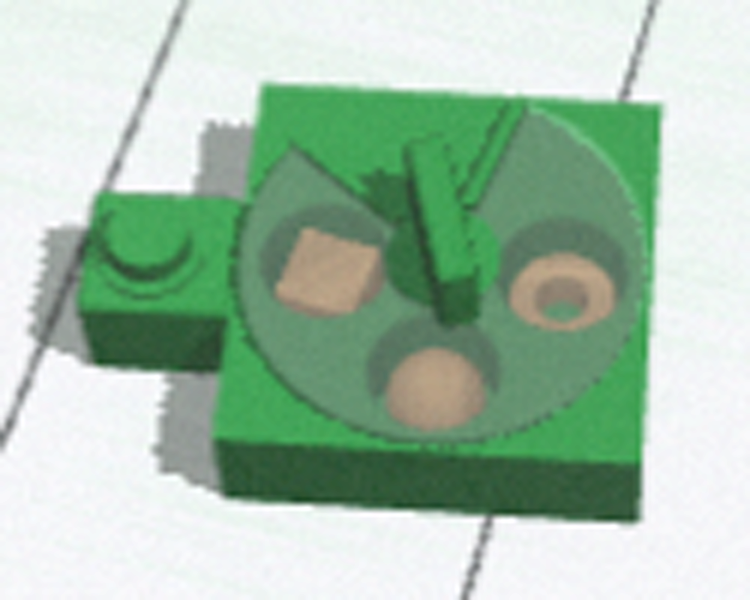

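View pics/wrist0.png

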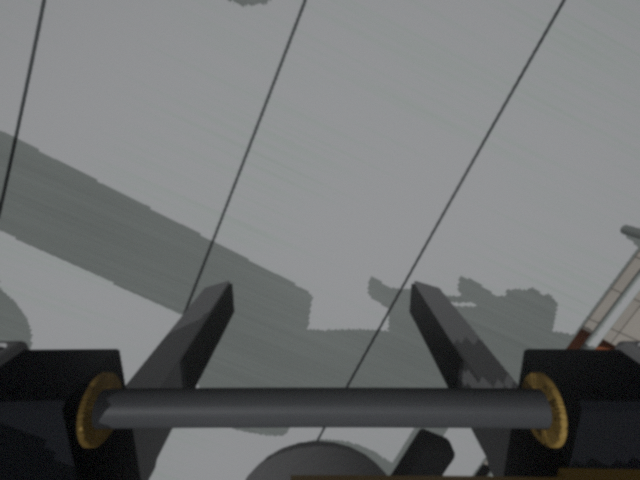

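The cube is in the -y well, on the lug side (zoom (438,270)). The slice currently points down and to the right. Next I'll measure the housing corners, bar and button by casting rays.

```bash
cat > h.py <<'E'
import numpy as np, cv2
from plant import *
from scipy.spatial.transform import Rotation as R
def ray(name,uv,T=None):
    m=camera_model(name); f=240/np.tan(np.radians(m['fov_y'])/2)
    K=np.array([[f,0,m['cx']],[0,f,m['cy']],[0,0,1.]])
    p=cv2.undistortPoints(np.array(uv,float).reshape(-1,1,2),K,np.array([m['k1'],0,0,0,0.]),)[:,0]
    d=np.c_[p[:,0],-p[:,1],-np.ones(len(p))]
    E=m['extrinsics'] if T is None else T@m['tool_from_camera']
    return E[:3,3], d@E[:3,:3].T
def onplane(name,uv,z,T=None):
    o,d=ray(name,uv,T); return (o+d*((z-o[2])/d[:,2])[:,None])[:,:2]
def tool(s):
    T=np.eye(4);T[:3,:3]=R.from_rotvec(s['eef_rot']).as_matrix();T[:3,3]=s['eef_pos'];return T
E
python3 - <<'E'
from h import *
tz=lambda l:[(270+(x+.5)/4.5-.5,170+(y+.5)/4.25-.5) for x,y in l]
sz=lambda l:[(230+(x+.5)/6-.5,200+(y+.5)/6-.5) for x,y in l]
c=onplane("top",tz([(97,147),(480,70),(568,432),(178,511)]),.055); print(c,c.mean(0))
for a,b in((1,0),(2,3),(0,3),(1,2)):
    d=c[a]-c[b];print(np.degrees(np.arctan2(d[1],d[0])),np.linalg.norm(d))
# scene: same order: (+x,+y),(+x,-y),(-x,-y),(-x,+y)
c=onplane("scene",sz([(640,465),(217,438),(262,85),(661,104)]),.055); print('scene',c,c.mean(0))
for a,b in((1,0),(2,3),(0,3),(1,2)):
    d=c[a]-c[b];print(np.degrees(np.arctan2(d[1],d[0])),np.linalg.norm(d))
print('btn top',onplane("top",tz([(612,228)]),.071))
print('btn scene',onplane("scene",sz([(149,240)]),.071))
b=onplane("top",tz([(294,212),(366,343)]),.104);print('bar',b,b.mean(0),np.degrees(np.arctan2(*(b[1]-b[0])[::-1])))
print('cube',onplane("top",tz([(438,270)]),.046))
r=onplane("top",tz([(325,470),(513,375)]),.063);print('ribs end',r)
E
```

```text
[[ 0.60829199  0.05981829]
 [ 0.64333131 -0.11076917]
 [ 0.47300515 -0.14554636]
 [ 0.43778642  0.02463805]] [ 0.54060372 -0.0429648 ]
-78.39267095995648 0.17414888389424657
-78.30799672815402 0.17379036232361295
11.658181376172818 0.17409709227264225
11.540029306145223 0.17384030865039696
scene [[ 0.61101054  0.06002198]
 [ 0.64518831 -0.10907283]
 [ 0.47519848 -0.14633965]
 [ 0.43859703  0.02443656]] [ 0.54249859 -0.04273848]
-78.57321255961214 0.17251427786909207
-77.90314287130751 0.1746544605098905
11.661852048235872 0.17604754795928856
12.365313921006877 0.17402688922982754
btn top [[ 0.56561565 -0.16447537]]
btn scene [[ 0.57207705 -0.16244154]]
bar [[ 0.56958644 -0.02625454]
 [ 0.51098434 -0.05558065]] [ 0.54028539 -0.04091759] -153.41535299224807
cube [[ 0.54973356 -0.09126714]]
ribs end [[ 0.45604912 -0.03929772]
 [ 0.49898378 -0.12129471]]
```

```bash
cat >> h.py <<'E'
def rel(p,yaw,s=None):
    "world TCP target p, tool-x yaw deg, tool down -> mm shift & rotvec deg in tool axes"
    s=s or get_state(); T=tool(s)
    y=np.radians(yaw); D=np.array([[np.cos(y),np.sin(y),0],[np.sin(y),-np.cos(y),0],[0,0,-1]])
    sh=T[:3,:3].T@(np.array(p)-T[:3,3])*1000
    rv=np.degrees(R.from_matrix(T[:3,:3].T@D).as_rotvec())
    return np.round(sh,1),np.round(rv,2)
E
python3 -c "
from h import *
print(rel([.5415,-.043,.405],26.6))
print(onplane('top',[(512,222),(486,229)],.13), onplane('top',[(497,294)],.016))"
```

```text
(array([ 474.8, -310.9,   -0.6]), array([-0.1 , -0.02, -2.09]))
[[ 0.55821217 -0.34560251]
 [ 0.54587323 -0.2987571 ]] [[ 0.42759979 -0.35248195]]
```

Call:
{"api": "carry_out", "payload": {
  "deltas": [
    [[20,-13,0,0,0,0,0],[55,-36,0,0,0,0,0],[93,-61,0,0,0,0,0],[131,-86,0,0,0,0,0],[169,-111,0,0,0,-1,0]]
  ]
}}

```text
clock: 0.65
eef_pos: [0.3467, -0.3505, 0.4043]
eef_rot: [-3.064, -0.693, 0.0]
force: [0.4, 0.9, 0.3]
finger_gap: 0.0942
```

Call:
{"api": "carry_out", "payload": {
  "deltas": [
    [[38,-25,0,0,0,0,0],[76,-50,0,0,0,0,0],[114,-75,0,0,0,0,0],[152,-100,0,0,0,0,0],[190,-125,0,0,0,-1,0]]
  ]
}}

```text
clock: 1.15
eef_pos: [0.4644, -0.1556, 0.4045]
eef_rot: [3.058, 0.721, -0.0]
force: [1.0, -0.8, -0.1]
finger_gap: 0.0943
```

```bash
python3 -c "
from h import *
s=get_state();print(s['clock'],s['eef_pos'],s['joints'])
print(rel([.5415,-.043,.405],26.6))"
```

```text
1.15 [ 0.46437749 -0.15561236  0.40454279] [-5.00248133e-01  2.35747682e-02  1.74492155e+00 -6.17648857e-05
  1.37308516e+00  6.07550463e-01]
(array([119.3, -66.3,  -0.5]), array([ 0.  ,  0.  , -0.07]))
```

Call:
{"api": "carry_out", "payload": {
  "deltas": [
    [[38,-22,0,0,0,0,0],[76,-44,0,0,0,0,0],[118,-67,0,0,0,0,0],[118,-67,0,0,0,0,0],[118,-67,0,0,0,0,0]]
  ]
}}

```text
clock: 1.65
eef_pos: [0.5396, -0.0439, 0.404]
eef_rot: [-3.057, -0.724, 0.002]
force: [0.5, 0.3, 0.3]
finger_gap: 0.0938
```

```bash
python3 -c "
from h import *
s=get_state();im=capture('wrist');cv2.imwrite('pics/wrist1.png',im);print(s['eef_pos'],s['force'])
print(rel([.5415,-.043,.405],26.6,s))
np.save('s1.npy',tool(s))"
```

```text
[ 0.53964201 -0.04393304  0.40404407] [0.46146428 0.31271184 0.29511417]
(array([ 2.1, -0. , -1. ]), array([-0.02,  0.09,  0.06]))
```

View pics/wrist1.png

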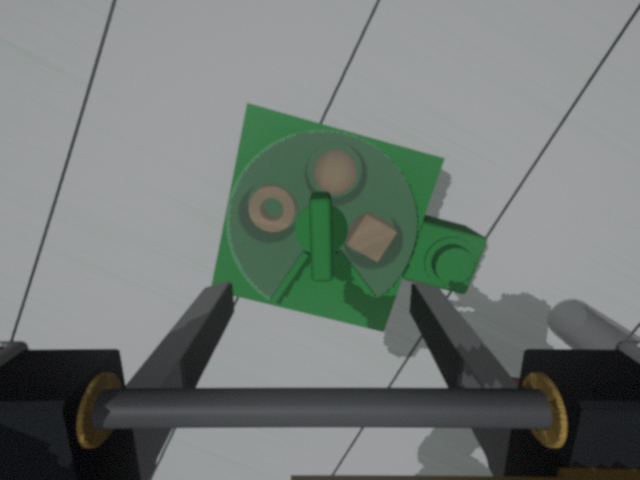

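The wrist view shows the bar vertical at column 320, aligned with the jaws. The cube is at (372,238), next to the button at (450,262). I'll refine the measurement with this view.

```bash
python3 - <<'E'
from h import *
T=np.load('s1.npy'); im=cv2.imread('pics/wrist1.png')
z=np.clip(cv2.resize(im[90:340,200:500],None,fx=2.6,fy=2.4,interpolation=cv2.INTER_CUBIC).astype(float)*1.8,0,255).astype(np.uint8)
cv2.imwrite('pics/w1z.png',z)
c=onplane("wrist",[(247,103),(442,157),(384,330)],.055,T); print(c,(c[0]+c[2])/2)
for a,b in((1,0),(1,2)):
    d=c[a]-c[b];print(np.degrees(np.arctan2(d[1],d[0])),np.linalg.norm(d))
b=onplane("wrist",[(320,196),(321,279)],.104,T);print('bar',b,b.mean(0),np.degrees(np.arctan2(*(b[1]-b[0])[::-1])))
print('btn',onplane("wrist",[(454,262)],.071,T))
E
```

```text
[[ 0.60903266  0.06107422]
 [ 0.64504325 -0.10779857]
 [ 0.47583101 -0.14579875]] [ 0.54243184 -0.04236227]
-77.96248985480389 0.17266956970516278
12.656993533834349 0.17342662754078778
bar [[ 0.57382634 -0.02516853]
 [ 0.51353386 -0.05641784]] [ 0.5436801  -0.04079319] -152.6024997694456
btn [[ 0.5702547  -0.16137048]]
```

View pics/w1z.png

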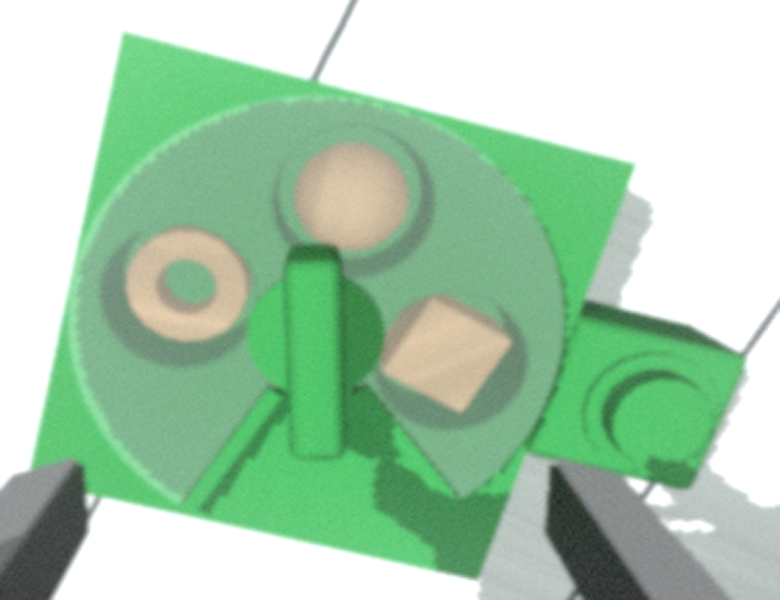

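Call:
{"api": "carry_out", "payload": {
  "deltas": [
    [[3,0,25,0,0,0,0],[3,0,60,0,0,0,0],[3,0,95,0,0,0,0],[3,0,120,0,0,0,0],[3,0,134,0,0,0,0]]
  ]
}}

```text
clock: 2.2
eef_pos: [0.5405, -0.045, 0.2681]
eef_rot: [-3.057, -0.716, 0.007]
force: [0.4, -0.4, 0.3]
finger_gap: 0.0938
```

Call:
{"api": "carry_out", "payload": {
  "deltas": [
    [[0,0,0,0,0,0,0.5],[0,0,0,0,0,0,0.9],[0,0,0,0,0,0,1],[0,0,0,0,0,0,1],[0,0,0,0,0,0,1]]
  ],
  "grip_force": 15
}}

```text
clock: 2.7
eef_pos: [0.5427, -0.0435, 0.2719]
eef_rot: [3.057, 0.72, 0.003]
force: [0.4, 0.2, -0.3]
finger_gap: 0.0577
```

Call:
{"api": "carry_out", "payload": {
  "deltas": [
    [[0,0,0,0,0,0,1],[0,0,0,0,0,0,1],[0,0,0,0,0,0,1],[0,0,0,0,0,0,1],[0,0,0,0,0,0,1]]
  ]
}}

```text
clock: 3.2
eef_pos: [0.5419, -0.0428, 0.2705]
eef_rot: [-3.055, -0.719, 0.002]
force: [0.9, 0.2, 3.5]
finger_gap: 0.0182
```

```bash
python3 -c "
from h import *
s=get_state();print(s['eef_pos'],s['force'],s['moment'],s['finger_gap'],s['joints'])
print(rel([.542,-.0425,.2694],101.9,s), rel([.542,-.0425,.2694],26.6,s))"
```

```text
[ 0.54194862 -0.04280916  0.27049699] [0.92023463 0.2117215  3.48156422] [-0.26893127 -0.21221785  0.13255381] 0.018221961469278902 [-0.23858092  0.29112278  1.73797021  0.00217803  1.11457912  0.86885259]
(array([ 0.2, -0.3,  1.1]), array([ -0.15,  -0.09, -75.41])) (array([ 0.2, -0.3,  1.1]), array([-0.16,  0.02, -0.11]))
```

Call:
{"api": "carry_out", "payload": {
  "deltas": [
    [[0,0,0,0,0,-5,1],[0,0,0,0,0,-11,1],[0,0,0,0,0,-18,1],[0,0,0,0,0,-25,1],[0,0,0,0,0,-32,1]]
  ],
  "grip_force": 25
}}

```text
clock: 3.7
eef_pos: [0.5418, -0.0425, 0.2705]
eef_rot: [-2.735, -1.54, 0.0]
force: [-1.9, 4.5, 2.9]
finger_gap: 0.0182
```

Call:
{"api": "carry_out", "payload": {
  "deltas": [
    [[0,0,0,0,0,-7,1],[0,0,0,0,0,-14,1],[0,0,0,0,0,-21,1],[0,0,0,0,0,-28,1],[0,0,0,0,0,-35,1]]
  ]
}}

```text
clock: 4.2
eef_pos: [0.5415, -0.0424, 0.2705]
eef_rot: [-2.144, -2.291, -0.0]
force: [-3.3, 4.0, 3.7]
finger_gap: 0.018
```

Call:
{"api": "carry_out", "payload": {
  "deltas": [
    [[0,0,0,0,0,-4,1],[0,0,0,0,0,-8,1],[0,0,0,0,0,-8,1],[0,0,0,0,0,-8,1],[0,0,0,0,0,-8,1]]
  ]
}}

```text
clock: 4.7
eef_pos: [0.5415, -0.0424, 0.2705]
eef_rot: [-1.984, -2.43, 0.0]
force: [-3.4, 4.2, 3.6]
finger_gap: 0.0181
```

```bash
python3 -c "
from h import *
s=get_state();print(s['eef_pos'],s['force'],s['moment'],s['finger_gap'])
print(rel([.542,-.0425,.2694],101.9,s))
cv2.imwrite('pics/wrist2.png',capture('wrist'))
im=capture('top');cv2.imwrite('pics/top2.png',im)
im=capture('scene');cv2.imwrite('pics/scene2.png',im)
"
```

```text
[ 0.54145055 -0.04240703  0.27051581] [-3.37123945  4.18065968  3.5596706 ] [0.55338429 0.35590385 0.07356458] 0.01806047414310663
(array([-0.2,  0.5,  1.1]), array([-0.15, -0.18, -0.36]))
```

View pics/wrist2.png

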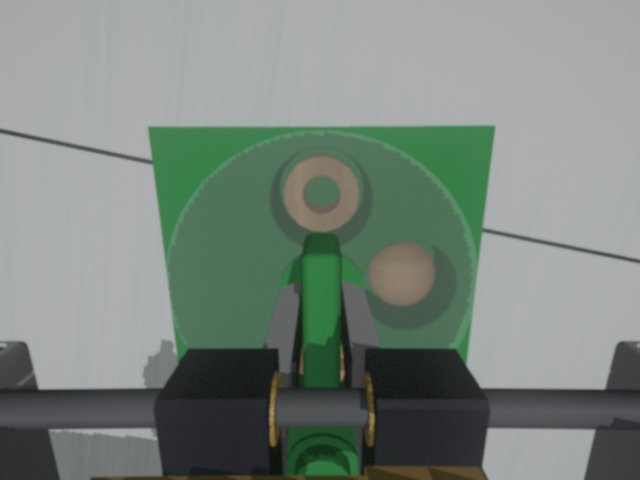

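The housing edge is level in the wrist view (row 127), and the bar at column 321 lines up with the hoop well opposite (column 321). That means the alignment is good, so I'll release, rise and check.

Call:
{"api": "carry_out", "payload": {
  "deltas": [
    [[0,0,0,0,0,0,0.5],[0,0,0,0,0,0,0.5],[0,0,0,0,0,0,0.5],[0,0,0,0,0,0,0.5],[0,0,0,0,0,0,0.5]]
  ]
}}

```text
clock: 5.35
eef_pos: [0.5423, -0.0436, 0.2706]
eef_rot: [1.988, 2.433, -0.0]
force: [0.4, 0.2, -0.5]
finger_gap: 0.0466
```

Call:
{"api": "carry_out", "payload": {
  "deltas": [
    [[0,0,-10,0,0,0,0.5],[0,0,-35,0,0,0,0.5],[0,0,-75,0,0,0,0.5],[0,0,-115,0,0,0,0.5],[0,0,-135,0,0,0,0.5]]
  ]
}}

```text
clock: 5.85
eef_pos: [0.543, -0.0437, 0.4108]
eef_rot: [1.983, 2.428, 0.005]
force: [0.4, 0.0, 0.5]
finger_gap: 0.0472
```

Call:
{"api": "carry_out", "payload": {
  "deltas": [
    [[-25,0,0,0,0,0,0.2],[-60,0,0,0,0,0,0],[-60,0,0,0,0,0,0],[-60,0,0,0,0,0,0],[-60,0,0,0,0,0,0]]
  ]
}}

```text
clock: 6.35
eef_pos: [0.554, -0.1017, 0.4057]
eef_rot: [-1.987, -2.433, -0.0]
force: [-0.0, -0.1, 0.5]
finger_gap: 0.0838
```

```bash
python3 -c "
from h import *
s=get_state();print(s['eef_pos'],s['force'],s['finger_gap']);np.save('s3.npy',tool(s))
cv2.imwrite('pics/wrist3.png',capture('wrist'))
cv2.imwrite('pics/scene3.png',capture('scene'))
cv2.imwrite('pics/top3.png',capture('top'))
im=cv2.imread('pics/scene3.png')[200:300,230:355]
cv2.imwrite('pics/scene3z.png',np.clip(cv2.resize(im,None,fx=6,fy=6,interpolation=cv2.INTER_CUBIC)*1.6,0,255).astype(np.uint8))
"
```

```text
[ 0.55401284 -0.10168342  0.40571204] [-0.04468005 -0.07263677  0.45917926] 0.08380239930733012
```

View pics/wrist3.png

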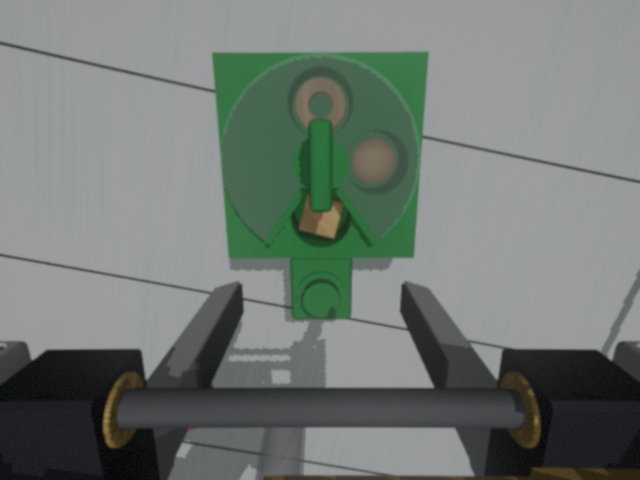

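View pics/scene3z.png

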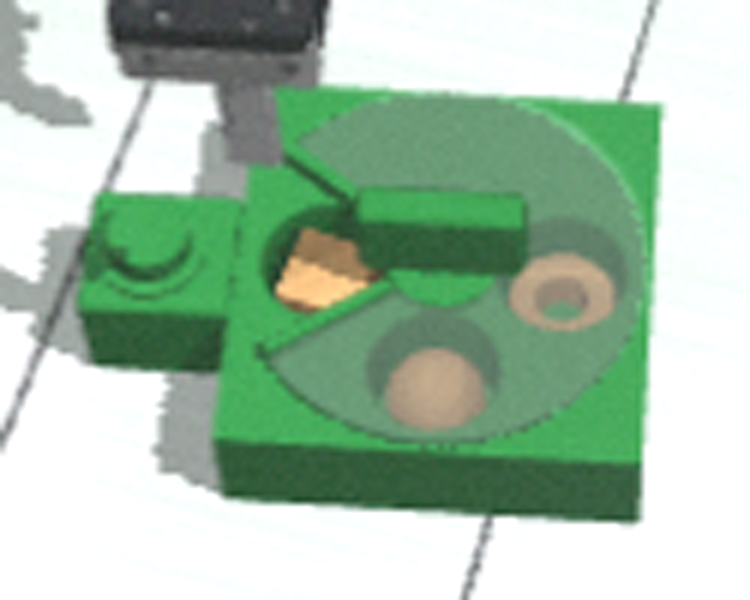

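The slice now exposes the cube. I'll check its angle from the wrist picture, using the bar (320,121)–(321,209) and the housing's corners, and work out the button position.

```bash
python3 - <<'E'
from h import *
T=np.load('s3.npy')
im=cv2.imread('pics/wrist3.png')
cv2.imwrite('pics/w3z.png',np.clip(cv2.resize(im[40:330,200:450],None,fx=2.06,fy=2.06,interpolation=cv2.INTER_CUBIC)*1.8,0,255).astype(np.uint8))
c=onplane('wrist',[(214,52),(429,53),(414,257),(229,257)],.055,T);print(c,c.mean(0))
ang=lambda d:np.degrees(np.arctan2(d[1],d[0]))
print('y-axis dirs',ang(c[3]-c[0]),ang(c[2]-c[1]),ang(c[1]-c[0])-90,ang(c[2]-c[3])-90)
b=onplane('wrist',[(320.5,121),(321,209)],.104,T);print('bar',b.mean(0),ang(b[1]-b[0]))
r=onplane('wrist',[(269,245),(372,244)],.063,T);print('ribs',[ang(q-[.542,-.0425]) for q in r])
btn=onplane('wrist',[(321,297)],.071,T);print('btn',btn)
P=np.array([.542,-.0425])+.125*np.array([np.cos(np.radians(-78.1)),np.sin(np.radians(-78.1))]);print(P)
print(rel([*P,.405],101.9))
E
```

```text
[[ 0.43960183  0.02615878]
 [ 0.6100868   0.0605347 ]
 [ 0.64558899 -0.10941054]
 [ 0.47425748 -0.1446998 ]] [ 0.54238378 -0.04185421]
y-axis dirs -78.53411327102057 -78.20039315394978 -78.59996144000364 -78.36151287973942
bar [ 0.54171269 -0.04149722] -78.05777146862633
ribs [np.float64(-111.68651695553486), np.float64(-45.177339316249636)]
btn [[ 0.566306  -0.1603566]]
[ 0.56777552 -0.16481362]
(array([-64.9,   0.7,   0.6]), array([-0.01, -0.02, -0.32]))
```

View pics/w3z.png

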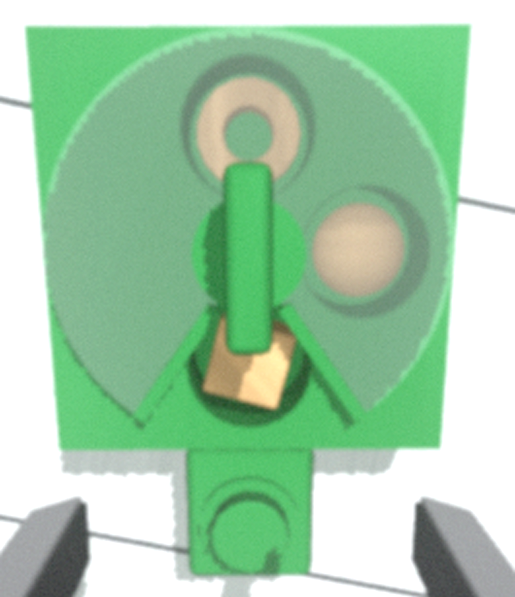

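The slice is centred to within about 0.4°: bar at -78.06°, housing -y at -78.4°. Next I'll move over the button, shut the fingers and descend to just above it.

Call:
{"api": "carry_out", "payload": {
  "deltas": [
    [[-25,0,0,0,0,0,1],[-50,0,0,0,0,0,1],[-64,0,0,0,0,0,1],[-64,0,0,0,0,0,1],[-64,0,0,0,0,0,1]]
  ]
}}

```text
clock: 7.0
eef_pos: [0.5669, -0.1645, 0.4054]
eef_rot: [-1.987, -2.432, -0.001]
force: [0.2, 0.1, 0.4]
finger_gap: 0.0573
```

Call:
{"api": "carry_out", "payload": {
  "deltas": [
    [[0,0,25,0,0,0,1],[0,0,60,0,0,0,1],[0,0,95,0,0,0,1],[0,0,120,0,0,0,1],[0,0,126,0,0,0,1]]
  ]
}}

```text
clock: 7.5
eef_pos: [0.5654, -0.163, 0.2759]
eef_rot: [-1.981, -2.428, 0.003]
force: [-0.0, 0.3, 0.2]
finger_gap: 0.0173
```

Call:
{"api": "carry_out", "payload": {
  "deltas": [
    [[0,0,0,0,0,0,1],[0,0,0,0,0,0,1],[0,0,0,0,0,0,1],[0,0,0,0,0,0,1],[0,0,0,0,0,0,1]]
  ]
}}

```text
clock: 8.0
eef_pos: [0.5674, -0.1651, 0.2808]
eef_rot: [1.986, 2.431, 0.001]
force: [-0.6, -0.5, -0.8]
finger_gap: 0.0004
```

```bash
python3 -c "
from h import *
s=get_state();print(s['eef_pos'],s['force'],s['finger_gap']);print(rel([.5673,-.1645,.260],101.9,s))
cv2.imwrite('pics/scene4.png',capture('scene'))
im=cv2.imread('pics/scene4.png')[200:300,200:325]
cv2.imwrite('pics/scene4z.png',np.clip(cv2.resize(im,None,fx=6,fy=6,interpolation=cv2.INTER_CUBIC)*1.6,0,255).astype(np.uint8))
"
```

```text
[ 0.56735543 -0.16513929  0.28083226] [-0.57189118 -0.52124606 -0.82573851] 0.00041612422603957944
(array([ 0.7,  0. , 20.8]), array([ 0.1 ,  0.07, -0.39]))
```

View pics/scene4z.png

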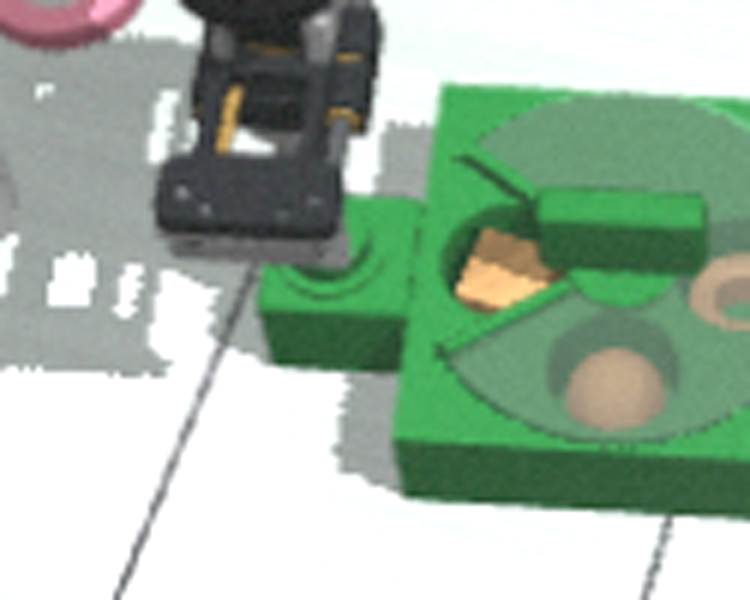

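The fingertips are over the button (zoom (325,250)), so I'll press in steps and watch the force.

Call:
{"api": "carry_out", "payload": {
  "deltas": [
    [[0,0,5,0,0,0,1],[0,0,9,0,0,0,1],[0,0,12,0,0,0,1],[0,0,15,0,0,0,1],[0,0,18,0,0,0,1]]
  ]
}}

```text
clock: 8.55
eef_pos: [0.567, -0.165, 0.2617]
eef_rot: [-1.987, -2.433, 0.0]
force: [-1.3, -0.5, 3.0]
finger_gap: 0.0002
```

Call:
{"api": "carry_out", "payload": {
  "deltas": [
    [[0,0,0.5,0,0,0,1],[0,0,1,0,0,0,1],[0,0,1.5,0,0,0,1],[0,0,2,0,0,0,1],[0,0,2,0,0,0,1]]
  ]
}}

```text
clock: 9.05
eef_pos: [0.567, -0.165, 0.2605]
eef_rot: [-1.987, -2.433, 0.0]
force: [-1.8, 0.7, 6.9]
finger_gap: 0.0005
```

Call:
{"api": "carry_out", "payload": {
  "deltas": [
    [[0,0,0.5,0,0,0,1],[0,0,1,0,0,0,1],[0,0,1,0,0,0,1],[0,0,1,0,0,0,1],[0,0,1,0,0,0,1]]
  ]
}}

```text
clock: 9.55
eef_pos: [0.5671, -0.165, 0.2604]
eef_rot: [1.987, 2.433, -0.0]
force: [-3.6, 0.4, 12.4]
finger_gap: 0.0006
```

Call:
{"api": "carry_out", "payload": {
  "deltas": [
    [[0,0,0.5,0,0,0,1],[0,0,1,0,0,0,1],[0,0,1,0,0,0,1],[0,0,1,0,0,0,1],[0,0,1,0,0,0,1]]
  ]
}}

```text
clock: 10.05
eef_pos: [0.5671, -0.165, 0.2603]
eef_rot: [1.987, 2.433, -0.001]
force: [-6.4, 2.2, 16.6]
finger_gap: 0.0002
```

Call:
{"api": "carry_out", "payload": {
  "deltas": [
    [[0,0,0.5,0,0,0,1],[0,0,1,0,0,0,1],[0,0,1,0,0,0,1],[0,0,1,0,0,0,1],[0,0,1,0,0,0,1]]
  ]
}}

```text
clock: 10.55
eef_pos: [0.5672, -0.165, 0.2603]
eef_rot: [1.987, 2.433, -0.001]
force: [-7.4, 3.2, 20.0]
finger_gap: 0.0004
```

Call:
{"api": "carry_out", "payload": {
  "deltas": [
    [[0,0,-5,0,0,0,1],[0,0,-20,0,0,0,1],[0,0,-60,0,0,0,1],[0,0,-100,0,0,0,1],[0,0,-140,0,0,0,1]]
  ]
}}

```text
clock: 11.05
eef_pos: [0.5668, -0.1648, 0.3979]
eef_rot: [-1.987, -2.432, 0.0]
force: [-0.1, -0.8, 0.4]
finger_gap: 0.001
```

Call:
{"api": "carry_out", "payload": {
  "deltas": [
    [[-20,0,-5,0,0,0,1],[-50,0,-5,0,0,0,1],[-70,0,-5,0,0,0,1],[-70,0,-5,0,0,0,1],[-70,0,-5,0,0,0,1]]
  ]
}}

```text
clock: 11.55
eef_pos: [0.5808, -0.2335, 0.4006]
eef_rot: [-1.987, -2.43, -0.001]
force: [0.6, 0.4, -0.6]
finger_gap: 0.0004
```

```bash
python3 -c "
from h import *
s=get_state();print(s['eef_pos'],s['force'],s['finger_gap']);np.save('s5.npy',tool(s))
for n in ('scene','top','wrist'): cv2.imwrite(f'pics/{n}5.png',capture(n))
im=cv2.imread('pics/scene5.png')[180:300,170:330]
cv2.imwrite('pics/scene5z.png',np.clip(cv2.resize(im,None,fx=5,fy=5,interpolation=cv2.INTER_CUBIC)*1.6,0,255).astype(np.uint8))
im=cv2.imread('pics/wrist5.png')
cv2.imwrite('pics/w5z.png',np.clip(im*1.8,0,255).astype(np.uint8))
"
```

```text
[ 0.58075007 -0.2335395   0.40059562] [ 0.56639208  0.36057814 -0.6476158 ] 0.0004408803305866083
```

View pics/scene5z.png

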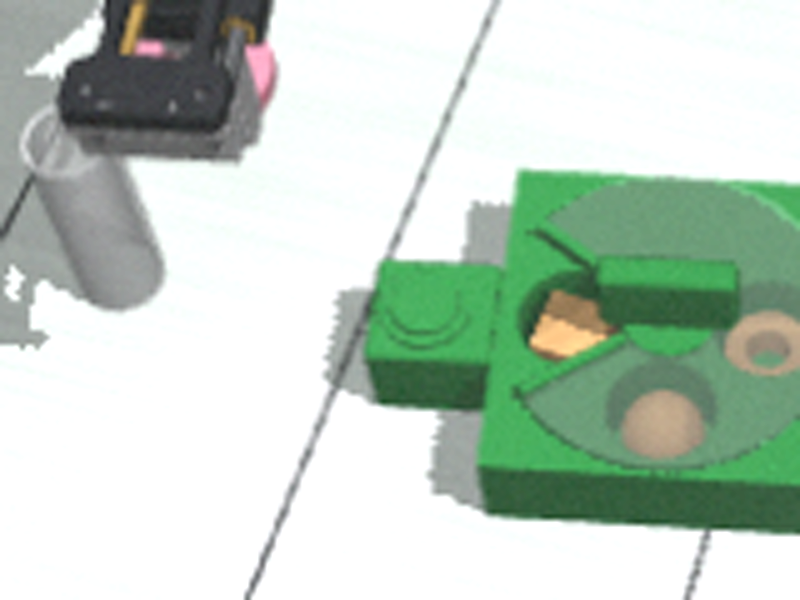

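View pics/w5z.png

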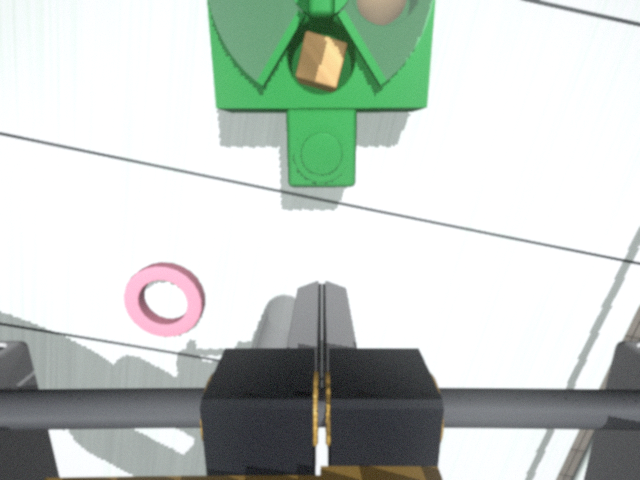

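View pics/top5.png

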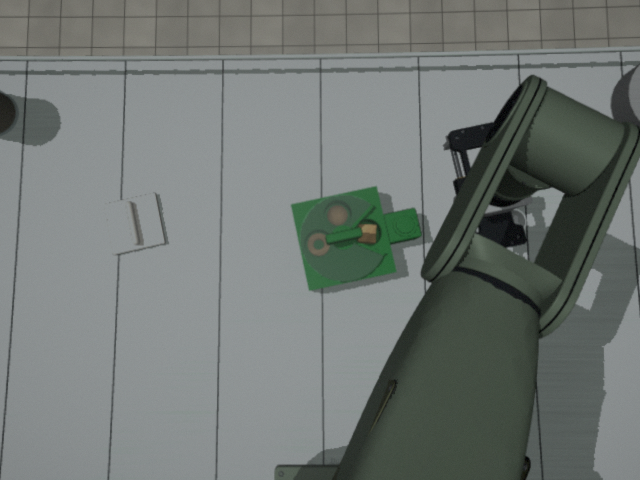

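The button at (322,153) in the wrist view is now low on the lug. The slice still frames the cube, and the tube, ring and tile are in place. The gripper is clear, with its tips about 0.2 m up, so I'm handing in.

```bash
python3 -c "
from plant import *
print(finish_job(), get_state()['clock'])"
```

```text
the job is handed in; nothing more can be done
the job is handed in; nothing more can be done
```

The job is done and handed in, at roughly 12 s of robot time against the 67 s limit. No verdict was reported.

- **Cap:** The cube was in the -y well, beside the lug. I gripped the bar, turned the cap about 75° counter-clockwise and let go. Afterwards the bar read -78.1°, against about -78.4° for the housing's -y direction. The slice frames the cube in the wrist and scene views.
- **Rib check:** The rib-end angles were rougher. One was about 33° from the well direction and the other also about 33°, where the nominal half-slice is 35°.
- **Lock button:** I pushed it with closed fingertips until it stopped moving, with the fingertips at about 61.3 mm and 20 N upward force. Fully down is 61 mm, so this agrees within calibration error. The last 3 mm of commanded travel only raised the force, and the pictures show the button low on the lug after I let go.
- **Bystanders:** The tile looked unmoved in the last top view. The arm hid the ring and tube there, but in the last scene and wrist views the tube was still standing and the ring lying flat. The gripper never went near any of them except high above.
- **At hand-in:** The gripper was clear of everything, with its force reading near zero.

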